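# Hang the bread basket and set the tealight hanger on the buffet rail

## Task

Set up the buffet: first hang the wooden bread basket by its handle bar on the upturned hook of the hook stand. Then hook the steel tealight hanger onto the horizontal rail, near the end that is farther from the pointer post, let go of it, and push it along the rail with the fingers, without gripping it, until it is level with the pointer. Leave the other tableware where it stands.

Things in the scene. Friction and masses are not known exactly. Their poses are not given: they have to be found in the camera images.
- basket: open wooden bread basket, 90 (x) by 130 (y) by 50 mm tall, 250 g, with a stiff wire handle: uprights at y = +-61 mm and a straight round bar 8 mm thick along y, its axis 160 mm above the underside. Origin: centre of the underside, z up. The same either way round.
- basket_handle (a point): middle of the basket's handle bar (on its axis, 160 mm above the basket's underside); axes as the basket's. Pinch the bar beside the middle (about 40 mm off it along y), so that the middle stays free for the hook.
- hook: fixed hook stand: wooden foot 110 x 100 x 12 mm (x = -5 to 105), steel post 16 mm across at x = 60, 280 mm tall, and an 8 mm rod arm whose axis runs from the post's top (x = 60, z = 272) towards -x down to the seat (x = -30, z = 250), then up to the tip (x = -55, z = 275). Origin: on its underside, z up.
- hook_seat (a point): top of the hook's arm at its lowest point (the seat, 254 mm above the table); axes as the hook stand's, the arm's open tip points to -x and lies 25 mm nearer and 25 mm higher. A basket hung there has its bar's axis about 4 to 8 mm above this point.
- hanger: steel tealight hanger, 200 g, 122 mm tall, origin under its centre: round dish 60 mm across, 30 mm high; flat strap up its -x side (x = -32 to -28); roof-shaped crown 60 mm long (y), ridge at x = 0; back lip at x = 13 to 18 reaching down to z = 72. The rail enters from the open +x side between z = 30 and 72. On the ridge a wooden grip tab, 10 mm (x) by 30 mm (y), z = 92 to 122.
- hanger_seat (a point): point under the crown's ridge where the rail's axis comes to lie (86 mm above the hanger's underside, x = y = 0); axes as the hanger's
- rack: fixed rail stand: steel rail of 10 mm diameter along y between two 14 mm posts at y = +-170 mm (tops at z = 223 mm), rail axis 220 mm above the table. Origin: on the table below the middle of the rail, z up.
- rail_mid (a point): middle of the rail, on its axis; y runs along the rail
- mark (a point): the mark: the point on the rail's axis straight in front of the pointer; y runs along the rail. The pointer is a fixed slim steel post, 198 mm tall, that stands 60 mm behind (+x) the rail on a round foot of 32 mm diameter and has an arrowhead at z = 190 mm pointing (-x) at the rail
- ramekin: bystander: small white ceramic bowl, 72 mm across, 40 mm tall, on the near middle of the table; origin at its underside
- glass: bystander: clear glass cup, 52 mm across, 55 mm tall, in the middle of the table; origin at its underside
- mill: bystander: dark wooden pepper mill, 52 mm across, 125 mm tall, to the left (+y); origin at its underside
- sauce: bystander: white ceramic bowl, 110 mm across, 55 mm tall, to the right (-y); origin at its underside
- jug: bystander: white mug, 72 mm across, 85 mm tall, at the back, in the middle; origin at its underside

How it is judged:
On the way, in this order (a step that is already met when the one before it is completed fails the run):
1. the basket hangs by its handle from the seat of the hook, let go by the fingers (contact force between basket and hook above 0.8 N and contact force between the fingers and basket below 0.1 N and angle between basket's own z axis and vertical below 0.3 rad and x of basket_handle in the frame of hook_seat between -0.015 and 0.02 m and y of basket_handle in the frame of hook_seat between -0.03 and 0.03 m and z of basket_handle in the frame of hook_seat between -0.006 and 0.02 m), for 0.3 s.
2. the tealight hanger hangs on the rail by its crown, let go and untouched, still at least 70 mm short of the mark in front of the pointer (contact force between hanger and rack above 0.6 N and contact force between each of the arm, the fingers and hanger below 0.1 N and angle between hanger's own z axis and vertical below 0.25 rad and x of hanger_seat in the frame of rail_mid between -0.012 and 0.012 m and z of hanger_seat in the frame of rail_mid between -0.006 and 0.016 m and (y of hanger_seat in the frame of mark above 0.07 m or y of hanger_seat in the frame of mark below -0.07 m)), for 0.3 s.
At the end, for the whole second after the job is handed in: Basket hangs on the hook's seat within 30 mm of the middle of its handle bar, within 0.3 rad of upright; hanger hangs on the rail under its ridge, within 0.25 rad of upright and 10 mm of the mark along the rail; both at rest (under 0.04 m/s), robot touching nothing (all of step 1 and contact force between hanger and rack above 0.6 N and contact force between each of the arm, the fingers and hanger below 0.1 N and angle between hanger's own z axis and vertical below 0.25 rad and x of hanger_seat in the frame of rail_mid between -0.012 and 0.012 m and z of hanger_seat in the frame of rail_mid between -0.006 and 0.016 m and y of hanger_seat in the frame of mark between -0.01 and 0.01 m and linear speed of each of basket, hanger below 0.04 m/s and angular speed of each of basket, hanger below 0.5 rad/s and contact force between each of the arm, the fingers and anything else below 0.2 N).
It fails at once if the hanger is gripped or pushed with more than 15 N once it is on the rail within 60 mm of the mark: it must be pushed there lightly, not carried (contact force between the fingers and hanger above 15 N and distance between hanger_seat and mark below 0.06 m).
It fails at once if the basket or the hanger tips more than 0.8 rad from upright (angle between any of basket, hanger's own z axis and vertical above 0.8 rad).
It fails at once if a bystander (bowls, glass, mill, mug) is moved by more than 25 mm (distance of any of ramekin, glass, mill, sauce, jug from where it was at the start of the episode above 0.025 m).
It also fails if it takes over 67 s, if anything falls off the work surface, if the arm or the gripper's body presses on something with over 40 N, if the wrist force passes 120 N, or if a joint passes its speed limit or range.

## Robot

A 6-joint arm with a two-finger parallel gripper is mounted at the origin on the work surface. World frame = base frame: x ahead of the robot, y to its left, z up, the work surface at z = 0. Lengths are in m, angles in rad, forces in N, time in s.
With the tool pointing down it reaches from about 0.35 to 0.725 m from the base axis. Payload 4.3 kg.
Tool frame: the origin (TCP) lies at the very end of the fingers, on their centre line; the grasp point (between the pads) lies 19 mm behind it; y points along the fingers, x is the direction in which the jaws open and shut, and the axes are right-handed (so a half turn about y gives the same grasp; the last joint's range is limited). The gripper opens to 85 mm and grips with 20 to 120 N. Pads are 22 mm wide; open, the fingers measure 114 mm over their backs; the gripper's body (76 mm by 85 mm) begins 54 mm behind the grasp point. The pads swing forward as they close: fully open they stand 13 mm farther back than shut.
Start: joints at [-1.276, 0.377, 0.081, 1.274, 0, 1.46], TCP at [0.226, -0.529, 0.231] pointing down, gripper open.
Joint ranges: [-2.72, 2.72], [-0.84, 1.66], [-1.02, 1.22], [-1.77, 2.12], [-1.37, 1.28], [-3.14, 3.14]. Speed limits (rad/s): [2.57, 2.57, 3.14, 3.14, 3.14, 3.14].

## Interface

Orientations are given as a unit quaternion [w, x, y, z].
In Python, from station import robot gives the robot as it stands.
- The arm moves only by the shell command python3 -m creep 'ROWS' [FORCE]. ROWS is a JSON object of lists of equal length, an entry for each row: "gripper": the finger opening in mm, from 0 to 85.4; "offset": the shift along the tool's x, y, z in mm, a list of three; "spin": the turn about the tool's y in rad. In form: {"gripper": [gripper, ...], "offset": [[x, y, z], ...], "spin": [spin, ...]}. A call has 1 to 5 rows; each row is the pose to reach, as a shift and turn from the pose commanded when the call began, along the tool's axes at that moment; what a row does not reach only later rows make up. A row lasts 1/10 s, in which the tool goes at most 50 mm and 8.59 degrees, less where a joint would pass 70% of its speed; a pose out of reach is approached as far as the arm can. A call with a gripper value outside its range is refused whole. The fingers move at their own pace and stop on an object; FORCE is the grip in N (left out, the last holds). Time passes only in rows, so rows that repeat a pose let the fingers close. It gives the time, the measured TCP pose, the force and the opening at its end, in the units of the state.
- robot.sense(): the state, without advancing time (a new reading comes with each control period).
- robot.camera(name): name is "scene" or "top" or "wrist"; returns the picture (480x640x3 uint8, red, green, blue); there is no depth.
- robot.camera_model(name): a dict with "camera_matrix" (3x3 intrinsics, pixels), "distortion" ([k1, k2, p1, p2, k3] as OpenCV has them; the pictures are not rectified), "R" (3x3) and "t" (3): a world point X has camera coordinates R X + t. Camera axes: x right, y down, z forward; pixel columns grow to the right and rows downward; lengths in m; the calibration is good to about 2 mm. A picture is of the moment at which its call begins: read the wrist's pose just before it. camera_model takes no time and is no camera call; for the wrist camera it gives the pose at the moment of the call.
- robot.job_done(): hands the job in, once; it reports no verdict.
Trained networks look in the newest picture that a camera, given by its name, has taken for a name from the list of things; names that differ only in an ending like _2 or _b are one class to them, and where a whole thing is asked for, a point or a joint stands for the part that bears it (a point fixed in the world has none). Each returns a list of dicts, best first, with "p" (0 to 1); they miss things now and then, are a little off and sometimes report something else, mostly with a low value. They report only what shows in the picture. A call takes as long as a camera call.
- robot.boxes_of(camera, query): "bbox" ([left, top, width, height] in pixels, round what is visible of it).
The state is a dict: "time": time; "joints": joint angles; "joint_velocities": joint speeds; "effort": joint torques, N m; "position": TCP position; "tcp_rot": TCP orientation; "contact_force": force on the tool from outside, world axes, zero at the start; "moment": the same for the moment, N m; "opening": finger opening in m.
Only numpy, scipy, OpenCV 4.12 (cv2) and the standard library are available. Lean on these libraries where they do the work, as an engineer would, in place of code of your own. Each camera call takes 0.05 s, during which the arm holds its last target. There are 200 camera calls.

## Working session

There is one attempt and no reset: what is moved stays moved. The work goes in short steps, Python scripts to look and compute and a shell command to move; the robot and the scene stay as the last step left them, time stands still between calls to the robot, and variables do not carry over. Pictures are saved under pics/ and viewed, about 8 in all and at most 12, crops included, and the job is handed in when it is done.

```bash
ls; mkdir -p pics; python3 - <<'E'
from station import robot
import cv2
s=robot.sense(); print(s['time'],s['position'],s['tcp_rot'])
for c in ['scene','top']:
    im=robot.camera(c); cv2.imwrite(f'pics/{c}0.png',im[:,:,::-1])
    m=robot.camera_model(c); print(c,m)
    for q in ['basket','hook','hanger','rack','mark','ramekin','glass','mill','sauce','jug']:
        print(q,[(b['bbox'],round(b['p'],2)) for b in robot.boxes_of(c,q)[:2]])
print(robot.sense()['time'])
E
```

```text
pics
0.0 [ 0.22626594 -0.52786902  0.23034739] [ 0.59077418 -0.58983016  0.38986002 -0.38870995]
scene {'camera_matrix': array([[586.43979421,   0.        , 313.61796443],
       [  0.        , 586.43979421, 232.92645731],
       [  0.        ,   0.        ,   1.        ]]), 'distortion': array([-0.04681473,  0.        ,  0.        ,  0.        ,  0.        ]), 'R': array([[ 0.65673541,  0.75389496, -0.01846623],
       [ 0.3880346 , -0.35881994, -0.84892721],
       [-0.64662799,  0.55035502, -0.52818708]]), 't': array([-0.38973516, -0.08937319,  1.83787256])}
basket [([308.4, 178.0, 58.3, 72.8], 0.59), ([261.8, 242.6, 25.4, 25.5], 0.44)]
hook [([228.1, 213.7, 69.2, 150.9], 0.82), ([309.9, 179.9, 59.2, 65.3], 0.57)]
hanger [([194.5, 252.8, 28.2, 49.1], 0.68)]
rack [([318.6, 169.1, 114.2, 130.4], 0.73)]
mark [([367.4, 218.4, 13.5, 71.4], 0.69), ([228.6, 214.9, 68.2, 146.1], 0.23)]
ramekin [([263.0, 241.2, 23.0, 25.2], 0.91)]
glass [([280.5, 251.3, 21.5, 30.5], 0.78), ([316.5, 170.7, 112.9, 129.1], 0.6)]
mill [([370.6, 171.5, 13.9, 39.2], 0.94)]
sauce [([94.0, 298.4, 49.8, 46.5], 0.9)
[... 462 characters left out ...]
09767, -0.16552194],
       [ 0.16577392, -0.02415051, -0.98586802]]), 't': array([-0.02938705,  0.58816119,  1.30702024])}
basket [([218.5, 264.7, 57.7, 45.7], 0.93), ([457.6, 276.6, 37.1, 40.5], 0.23)]
hook [([374.6, 192.3, 33.9, 49.2], 0.92)]
hanger [([380.9, 277.2, 25.7, 23.9], 0.88)]
rack [([182.8, 209.3, 142.7, 28.7], 0.55)]
mark [([276.6, 193.3, 15.2, 18.5], 0.48), ([380.4, 279.1, 26.9, 25.0], 0.27)]
ramekin [([311.8, 282.2, 25.4, 24.6], 0.58), ([183.1, 208.2, 140.5, 30.9], 0.26)]
glass [([317.3, 261.9, 14.3, 14.5], 0.57)]
mill [([163.6, 290.5, 33.5, 17.3], 0.88), ([380.9, 283.8, 28.2, 17.6], 0.5)]
sauce [([455.3, 280.5, 39.1, 37.7], 0.81)]
jug [([318.7, 178.9, 35.1, 26.4], 0.96)]
1.1
```

```bash
python3 - <<'E'
import cv2
a=cv2.imread('pics/top0.png')[160:330,150:510]; cv2.imwrite('pics/v1.png',cv2.resize(a,None,fx=2.2,fy=2.2,interpolation=cv2.INTER_CUBIC))
a=cv2.imread('pics/scene0.png')[160:370,190:450]; cv2.imwrite('pics/v2.png',cv2.resize(a,None,fx=2.8,fy=2.8,interpolation=cv2.INTER_CUBIC))
E
```

```text
(no output)
```

View pics/v1.png

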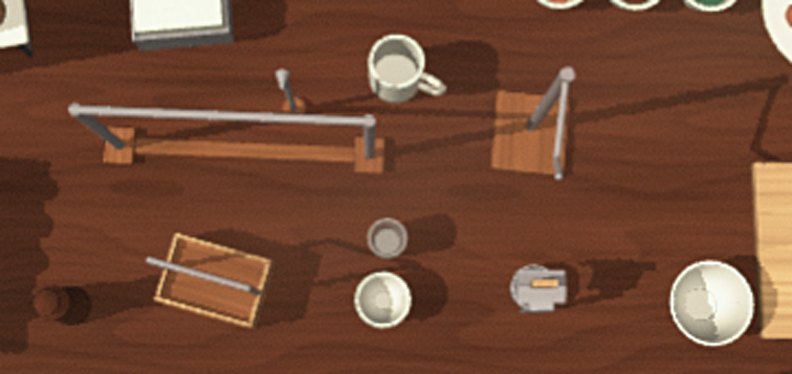

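View pics/v2.png

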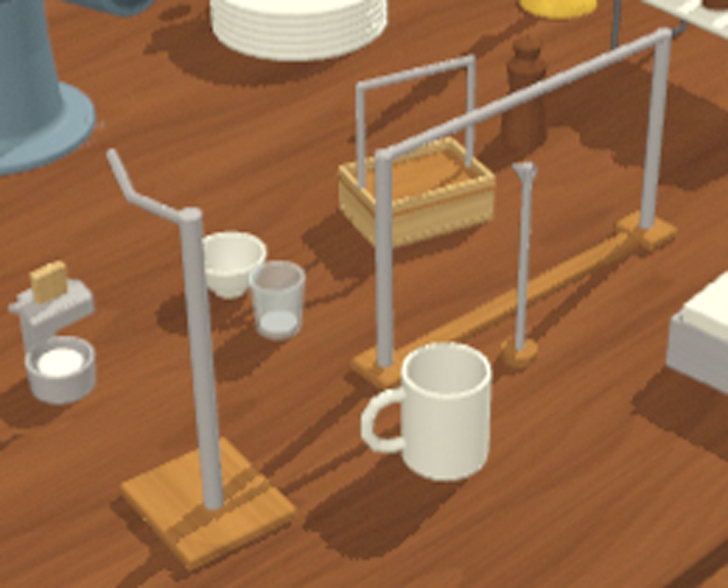

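```bash
cat > h.py <<'E'
from station import robot
import numpy as np, cv2
from scipy.spatial.transform import Rotation as Ro
def ray(m,uv):
    K,D,R,t=[np.array(m[k]) for k in ('camera_matrix','distortion','R','t')]
    p=cv2.undistortPoints(np.array([[uv]],float),K,D)[0,0]
    return -R.T@t, R.T@np.array([p[0],p[1],1])
def atz(m,uv,z):
    c,d=ray(m,uv); return c+d*(z-c[2])/d[2]
def tri(rs):
    A=[];b=[]
    for c,d in rs:
        d=d/np.linalg.norm(d); P=np.eye(3)-np.outer(d,d); A.append(P); b.append(P@c)
    A=np.vstack(A);b=np.hstack(b); x=np.linalg.lstsq(A,b,rcond=None)[0]; return x,np.linalg.norm(A@x-b)
def proj(m,X):
    K,D,R,t=[np.array(m[k]) for k in ('camera_matrix','distortion','R','t')]
    return cv2.projectPoints(np.atleast_2d(X).astype(float),cv2.Rodrigues(R)[0],t,K,D)[0][:,0]
def delta(target, spin=0):
    "shift of TCP in tool axes (mm) from the measured pose"
    s=robot.sense(); R=Ro.from_quat(np.roll(s['tcp_rot'],-1)).as_matrix()
    return R.T@(np.array(target)-s['position'])*1000
E
python3 - <<'E'
from h import *
T=robot.camera_model('top');S=robot.camera_model('scene')
P={'railL':((75,109),(665,37),.223),'railR':((370,121),(385,156),.223),'point':((282,73),(525,170),.19),
'barL':((148,260),(472,60),.16),'barR':((258,290),(360,88),.16),'hpost':((567,73),(190,214),.276),'tip':((558,178),(112,153),.275),
'tab':((545,283),(48,280),.115),'mug':((395,65),(446,370),.085),'glass':((387,238),(280,283),.055),'ram':((383,300),(233,250),.04),'mill':((50,300),(527,45),.125)}
for k,(a,b,z) in P.items():
    a=(150+a[0]/2.2,160+a[1]/2.2); b=(190+b[0]/2.8,160+b[1]/2.8)
    x,e=tri([ray(T,a),ray(S,b)]); print(k,atz(T,a,z).round(3),atz(S,b,z).round(3),x.round(3),round(e,4))
s=robot.sense();print(Ro.from_quat(np.roll(s['tcp_rot'],-1)).as_matrix().round(3)); W=robot.camera_model('wrist');print(W)
E
```

```text
railL [0.633 0.355 0.223] [0.645 0.346 0.223] [0.635 0.358 0.215] 0.0014
railR [0.623 0.014 0.223] [0.631 0.014 0.223] [0.625 0.016 0.219] 0.0035
point [0.687 0.12  0.19 ] [0.685 0.121 0.19 ] [0.687 0.12  0.191] 0.0003
barL [0.465 0.276 0.16 ] [0.471 0.273 0.16 ] [0.466 0.277 0.156] 0.0015
barR [0.431 0.144 0.16 ] [0.44  0.155 0.16 ] [0.435 0.15  0.159] 0.01
hpost [ 0.669 -0.206  0.276] [ 0.666 -0.201  0.276] [ 0.669 -0.205  0.279] 0.0012
tip [ 0.55  -0.194  0.275] [ 0.555 -0.192  0.275] [ 0.551 -0.192  0.273] 0.0027
tab [ 0.445 -0.204  0.115] [ 0.454 -0.206  0.115] [ 0.446 -0.204  0.11 ] 0.0023
mug [ 0.729 -0.017  0.085] [ 0.739 -0.019  0.085] [ 0.732 -0.015  0.079] 0.0031
glass [ 0.505 -0.009  0.055] [ 0.52  -0.013  0.055] [ 0.508 -0.007  0.046] 0.0039
ram [ 0.426 -0.005  0.04 ] [0.431 0.002 0.04 ] [ 0.428 -0.002  0.04 ] 0.0061
mill [0.417 0.4   0.125] [0.437 0.388 0.125] [0.419 0.405 0.112] 0.0025
[[ 0.394  0.     0.919]
 [-0.919 -0.     0.394]
 [ 0.    -1.    -0.   ]]
{'camera_matrix': array([[428.7662166 ,   0.        , 324.40933724],
       [  0.        , 428.7662166 , 237.20049961],
       [  0.        ,   0.        ,   1.        ]]), 'distortion': array([0.0081118, 0.       , 0.       , 0.       , 0.       ]), 'R': array([[ 3.93156629e-01, -9.19471510e-01,  8.95533413e-05],
       [-8.81950894e-01, -3.77085654e-01,  2.82787961e-01],
       [-2.59981704e-01, -1.11258943e-01, -9.59182444e-01]]), 't': array([-0.57555905, -0.0356454 ,  0.37873765])}
```

```bash
python3 -m creep '{"gripper":[85,85,85,85,85],"offset":[[-32,-6,44],[-64,-12,88],[-96,-18,132],[-128,-24,176],[-150,-30,190]],"spin":[-0.15,-0.3,-0.45,-0.6,-0.75]}' && python3 - <<'E'
from h import *
s=robot.sense();print(s['time'],s['position'])
for n,p in {'hanger':(.446,-.24,.28),'pinch':(.459,.251,.26)}.items(): print(n,delta(p).round(0))
R=Ro.from_quat(np.roll(s['tcp_rot'],-1)).as_matrix(); print(np.arctan2(R[1,0],R[0,0]),R.round(2))
E
```

```text
time: 1.6
position: [0.3432, -0.3139, 0.2613]
tcp_rot: [0.692, -0.692, 0.143, -0.144]
contact_force: [1.6, -0.0, 1.2]
opening: 0.0851
1.6 [ 0.34318543 -0.31394157  0.26133758]
hanger [ 65. -19. 109.]
pinch [-118.    2.  564.]
-0.40908577099696664 [[ 0.92  0.    0.4 ]
 [-0.4   0.    0.92]
 [ 0.   -1.    0.  ]]
```

```bash
python3 -m creep '{"gripper":[85,85,85,85],"offset":[[22,-7,37],[44,-14,74],[65,-20,110],[65,-20,110]],"spin":[-0.14,-0.28,-0.41,-0.41]}' && python3 - <<'E'
from h import *
s=robot.sense()
W=robot.camera_model('wrist');im=robot.camera('wrist'); cv2.imwrite('pics/w1.png',im[:,:,::-1])
np.save('w1.npy',np.array([W],dtype=object),allow_pickle=True)
s=robot.sense();print(s['time'],s['position'])
print('pinch',delta((.459,.251,.26)).round(0))
E
```

```text
time: 2.0
position: [0.4495, -0.2389, 0.2821]
tcp_rot: [-0.707, 0.707, 0.002, 0.0]
contact_force: [-0.3, -0.2, -0.7]
opening: 0.0852
2.05 [ 0.44764597 -0.24023479  0.28163159]
pinch [ 10.  21. 491.]
```

View pics/w1.png

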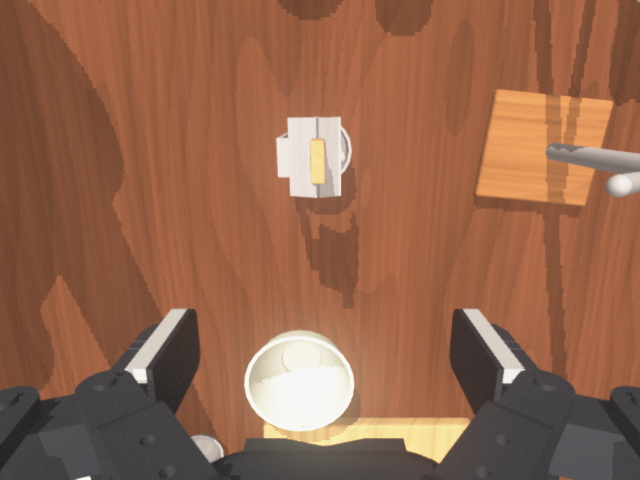

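```bash
python3 -m creep '{"gripper":[85,85,85,85,85],"offset":[[2,4,49],[4,8,98],[6,12,147],[8,16,196],[10,20,245]],"spin":[0,0,0,0,0]}' && python3 -m creep '{"gripper":[85,85,85,85,85],"offset":[[0,0,49],[0,0,98],[0,0,147],[0,0,196],[0,0,245]],"spin":[0.05,0.1,0.15,0.2,0.25]}' && python3 -m creep '{"gripper":[85],"offset":[[0,0,0]],"spin":[0]}' && python3 - <<'E'
from h import *
W=np.load('w1.npy',allow_pickle=True)[0]
print('tab',atz(W,(318,161),.122),'ridge',atz(W,(318,117),.092),atz(W,(317,197),.092))
c=[atz(W,p,.012) for p in [(497,90),(612,102),(587,205),(477,194)]]
print('foot',np.round(c,3)); print('tip',atz(W,(622,185),.275))
W=robot.camera_model('wrist');im=robot.camera('wrist'); cv2.imwrite('pics/w2.png',im[:,:,::-1])
np.save('w2.npy',np.array([W],dtype=object),allow_pickle=True)
s=robot.sense();print(s['time'],s['position'])
E
```

```text
time: 2.55
position: [0.4566, 0.0041, 0.2611]
tcp_rot: [-0.707, 0.707, -0.003, 0.003]
contact_force: [0.5, -0.6, 0.5]
opening: 0.0848
time: 3.05
position: [0.4587, 0.249, 0.2612]
tcp_rot: [-0.701, 0.701, -0.092, 0.092]
contact_force: [1.2, -0.7, -0.0]
opening: 0.085
time: 3.15
position: [0.4584, 0.2522, 0.2607]
tcp_rot: [0.702, -0.701, 0.089, -0.089]
contact_force: [0.5, -0.0, 0.5]
opening: 0.0847
tab [ 0.44614054 -0.20095219  0.122     ] ridge [ 0.4458749  -0.17180704  0.092     ] [ 0.44489291 -0.23229398  0.092     ]
foot [[ 0.608 -0.149  0.012]
 [ 0.714 -0.16   0.012]
 [ 0.708 -0.256  0.012]
 [ 0.599 -0.245  0.012]]
tip [ 0.5542029  -0.19229602  0.275     ]
3.2 [0.45855239 0.24962149 0.26074853]
```

View pics/w2.png

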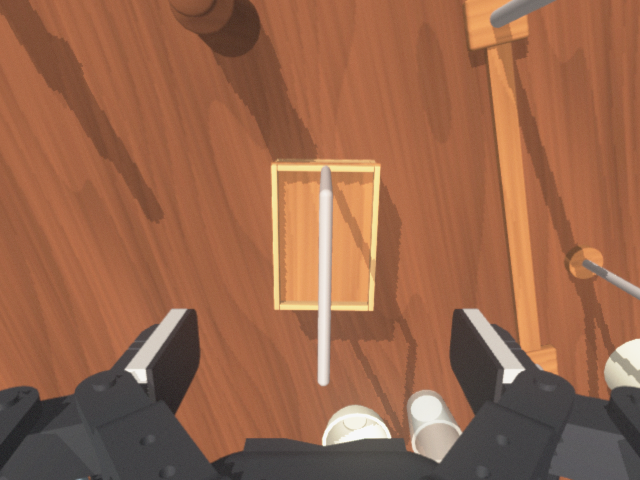

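```bash
python3 - <<'E'
from h import *
W=np.load('w2.npy',allow_pickle=True)[0]
a=atz(W,(326,172),.16);b=atz(W,(323.5,381),.16);print(a,b,np.linalg.norm(a-b),'yaw',-np.arctan2(*(a-b)[:2]))
print('ptr foot',atz(W,(585,262),.006))
c=[atz(W,p,.05) for p in [(275,165),(378,167),(371,308),(276,307)]];print(np.round(c,3),np.mean(c,0))
m=(a+b)/2; u=(a-b)/np.linalg.norm(a-b); p=m+.04*u; p[2]=.141; print('mid',m,'pinch',p,delta(p))
s=robot.sense();R=Ro.from_quat(np.roll(s['tcp_rot'],-1)).as_matrix(); print(np.arctan2(R[1,0],R[0,0]))
E
```

```text
[0.46963928 0.2893536  0.16      ] [0.43411628 0.15766554 0.16      ] 0.1363951244406731 yaw -0.26347983054072277
ptr foot [0.68805021 0.12075888 0.006     ]
[[0.427 0.291 0.05 ]
 [0.508 0.268 0.05 ]
 [0.475 0.146 0.05 ]
 [0.392 0.169 0.05 ]] [0.45076769 0.21854321 0.05      ]
mid [0.45187778 0.22350957 0.16      ] pinch [0.46229546 0.26212915 0.141     ] [  0.52429986 119.73797363  13.14176962]
-0.25310289370911043
```

```bash
python3 -m creep '{"gripper":[85,85,70,60,60],"offset":[[0,40,8],[0,80,8],[0,110,8],[0,120,8],[0,120,8]],"spin":[0,0,0,0,0]}' && python3 -m creep '{"gripper":[0,0,0,0,0],"offset":[[0,0,0],[0,0,0],[0,0,0],[0,0,0],[0,0,0]],"spin":[0,0,0,0,0]}' 80 && python3 -m creep '{"gripper":[0,0,0,0,0],"offset":[[0,0,0],[0,0,0],[0,0,0],[0,-5,0],[0,-10,0]],"spin":[0,0,0,0,0]}'
```

```text
time: 3.7
position: [0.4599, 0.2539, 0.1401]
tcp_rot: [-0.7, 0.702, -0.092, 0.09]
contact_force: [-0.6, 0.3, 0.6]
opening: 0.0601
time: 4.2
position: [0.4615, 0.2567, 0.1427]
tcp_rot: [0.702, -0.701, 0.09, -0.091]
contact_force: [-2.2, -0.3, 6.2]
opening: 0.005
time: 4.7
position: [0.4606, 0.2561, 0.1513]
tcp_rot: [-0.701, 0.702, -0.09, 0.09]
contact_force: [-0.2, -0.5, -1.5]
opening: 0.0053
```

```bash
python3 -m creep '{"gripper":[0,0,0,0,0],"offset":[[0,-10,0],[0,-20,0],[0,-30,0],[0,-40,0],[0,-40,0]],"spin":[0,0,0,0,0]}' && python3 - <<'E'
from h import *
W=robot.camera_model('wrist');im=robot.camera('wrist'); cv2.imwrite('pics/w3.png',im[:,:,::-1])
np.save('w3.npy',np.array([W],dtype=object),allow_pickle=True)
for i in range(3):robot.camera('scene')
s=robot.sense();print(s['time'],s['position'],s['contact_force'],s['moment'],s['opening'])
E
```

```text
time: 5.2
position: [0.4622, 0.2566, 0.1933]
tcp_rot: [0.702, -0.701, 0.089, -0.091]
contact_force: [0.7, 0.1, -2.8]
opening: 0.005
5.4 [0.46058454 0.25601453 0.19081877] [-0.63013663 -0.68742489 -2.06669172] [ 0.11037447 -0.06701098 -0.0224449 ] 0.005429153067897186
```

View pics/w3.png

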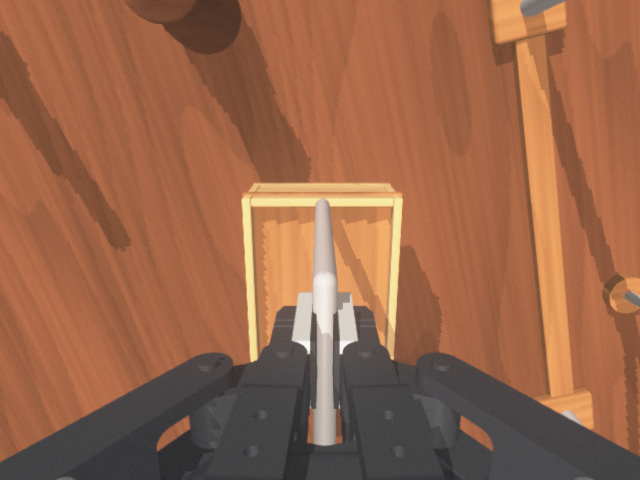

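```bash
python3 -m creep '{"gripper":[0,0,0,0,0],"offset":[[0,-20,0],[0,-40,0],[0,-60,0],[0,-80,0],[0,-95,0]],"spin":[0,0,0,0,0]}' && python3 - <<'E'
from h import *
W=np.load('w3.npy',allow_pickle=True)[0]
s=robot.sense();e=atz(W,(324,279),.2105);print('bar end',e,np.linalg.norm(e[:2]-[.4608,.2560]))
R=Ro.from_quat(np.roll(s['tcp_rot'],-1)).as_matrix(); print(s['time'],s['position'],np.arctan2(R[1,0],R[0,0]))
print(delta((.521,-.148,.285)))
E
```

```text
time: 5.9
position: [0.4609, 0.2561, 0.287]
tcp_rot: [-0.701, 0.701, -0.09, 0.09]
contact_force: [0.4, -0.1, -2.4]
opening: 0.0047
bar end [0.46818189 0.27707534 0.2105    ] 0.022330750492702688
5.9 [0.46086554 0.25613524 0.28695175] -0.255983176591355
[ 160.50055602    2.01002615 -375.74031383]
```

```bash
python3 -m creep '{"gripper":[0,0,0,0,0],"offset":[[4,0,-10],[12,0,-30],[22,0,-54],[35,0,-83],[48,0,-113]],"spin":[0,0,0,0,0]}' && python3 -m creep '{"gripper":[0,0,0,0,0],"offset":[[13,0,-30],[26,0,-60],[39,0,-90],[52,0,-120],[64,0,-150]],"spin":[0,0,0,0,0]}' && python3 -m creep '{"gripper":[0,0,0,0,0],"offset":[[13,0,-30],[24,0,-58],[35,0,-82],[43,0,-102],[48,0,-113]],"spin":[-0.03,-0.06,-0.09,-0.12,-0.15]}' && python3 -m creep '{"gripper":[0,0,0],"offset":[[0,0,0],[0,0,0],[0,0,0]],"spin":[0,0,0]}' && python3 - <<'E'
from h import *
W=robot.camera_model('wrist');im=robot.camera('wrist'); cv2.imwrite('pics/w4.png',im[:,:,::-1])
np.save('w4.npy',np.array([W],dtype=object),allow_pickle=True)
im=robot.camera('scene'); cv2.imwrite('pics/s4.png',im[:,:,::-1])
a=cv2.resize(im[150:370,190:390,::-1],(436,480),interpolation=cv2.INTER_CUBIC); b=cv2.imread('pics/w4.png')[:,160:]
cv2.imwrite('pics/c4.png',cv2.resize(np.hstack([a,b[:,:360]]),(796,480)))
s=robot.sense();R=Ro.from_quat(np.roll(s['tcp_rot'],-1)).as_matrix(); print(s['time'],s['position'],np.arctan2(R[1,0],R[0,0]),s['contact_force'])
E
```

```text
time: 6.4
position: [0.478, 0.133, 0.2847]
tcp_rot: [-0.701, 0.702, -0.091, 0.089]
contact_force: [0.6, -0.3, -1.4]
opening: 0.0051
time: 6.9
position: [0.5017, -0.0286, 0.2847]
tcp_rot: [-0.701, 0.701, -0.091, 0.09]
contact_force: [0.9, 0.2, -0.6]
opening: 0.0047
time: 7.4
position: [0.5194, -0.1504, 0.2844]
tcp_rot: [-0.706, 0.706, -0.039, 0.037]
contact_force: [-0.2, -0.9, -2.5]
opening: 0.0045
time: 7.7
position: [0.5199, -0.1474, 0.2858]
tcp_rot: [0.706, -0.706, 0.038, -0.037]
contact_force: [-0.2, 0.5, -2.7]
opening: 0.0052
7.8 [ 0.5202409  -0.14730658  0.28618499] -0.10523256423886425 [ 0.19390558  0.27437829 -1.62763104]
```

View pics/c4.png

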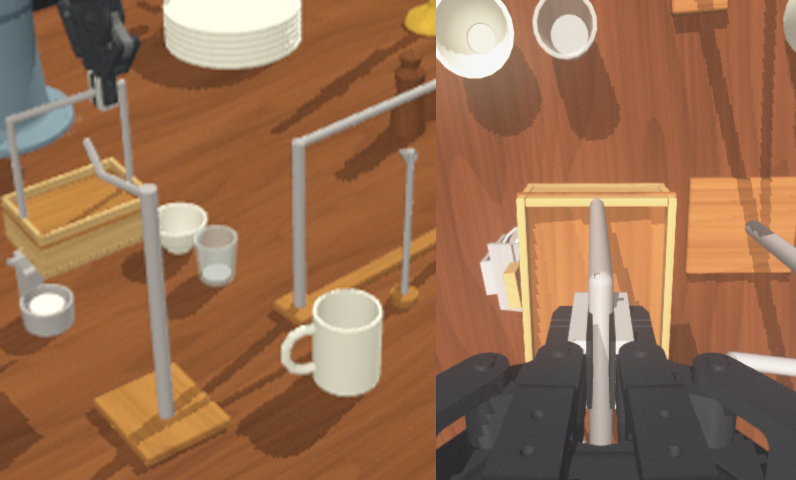

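```bash
python3 -m creep '{"gripper":[0,0,0,0,0],"offset":[[8,0,0],[23,0,0],[39,0,0],[53,0,0],[61,0,0]],"spin":[0,0,0,0,0]}' && python3 -m creep '{"gripper":[0,0,0,0,0],"offset":[[0,0,0],[0,5,0],[0,14,0],[0,23,0],[0,32,0]],"spin":[0,0,0,0,0]}' && python3 -m creep '{"gripper":[0,0,0],"offset":[[0,4,0],[0,7,0],[0,7,0]],"spin":[0,0,0]}' && python3 - <<'E'
from h import *
W=np.load('w4.npy',allow_pickle=True)[0]
print('tip',atz(W,(457,357),.277),'barend',atz(W,(324,278),.305))
W=robot.camera_model('wrist');im=robot.camera('wrist'); cv2.imwrite('pics/w5.png',im[:,:,::-1])
im2=robot.camera('scene')
a=cv2.resize(im2[170:370,210:360,::-1],(360,480),interpolation=cv2.INTER_CUBIC); b=cv2.imread('pics/w5.png')[:,160:590]
cv2.imwrite('pics/c5.png',np.hstack([a,b]))
s=robot.sense();R=Ro.from_quat(np.roll(s['tcp_rot'],-1)).as_matrix(); print(s['time'],s['position'],np.arctan2(R[1,0],R[0,0]),s['contact_force'],s['moment'])
E
```

```text
time: 8.3
position: [0.5826, -0.1542, 0.286]
tcp_rot: [-0.706, 0.706, -0.037, 0.037]
contact_force: [1.7, -0.5, -1.4]
opening: 0.0053
time: 8.8
position: [0.5805, -0.1544, 0.2532]
tcp_rot: [0.706, -0.706, 0.038, -0.037]
contact_force: [-0.6, 0.4, -1.5]
opening: 0.0051
time: 9.1
position: [0.5808, -0.1545, 0.2468]
tcp_rot: [0.706, -0.706, 0.038, -0.037]
contact_force: [-0.1, 0.3, -1.7]
opening: 0.0053
tip [ 0.57085555 -0.17550956  0.277     ] barend [ 0.5230002  -0.12522575  0.305     ]
9.2 [ 0.58126999 -0.15461075  0.24756583] -0.10597261393346785 [-0.1181497  -0.24985259 -1.79670369] [ 0.05802308 -0.07303274  0.01952166]
```

View pics/c5.png

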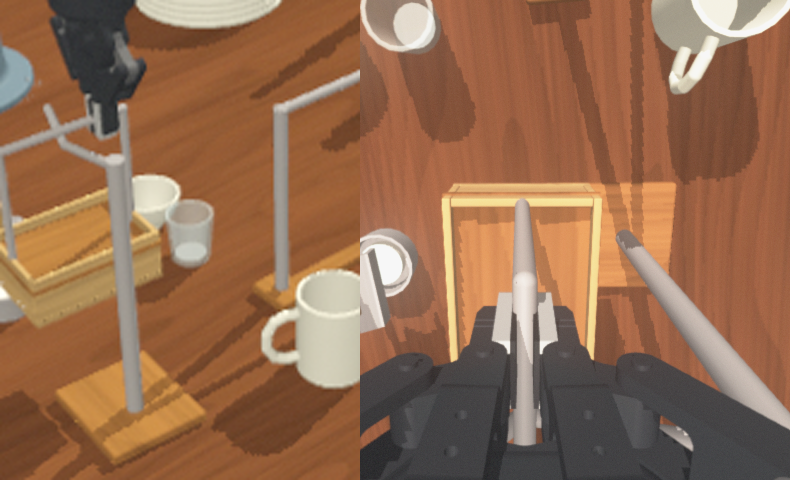

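```bash
python3 -m creep '{"gripper":[0,0,0],"offset":[[0,2,0],[0,4,0],[0,4,0]],"spin":[0,0,0]}' && python3 -m creep '{"gripper":[0,0,0],"offset":[[0,2,0],[0,3,0],[0,3,0]],"spin":[0,0,0]}'
```

```text
time: 9.5
position: [0.5816, -0.1547, 0.2435]
tcp_rot: [-0.706, 0.706, -0.037, 0.038]
contact_force: [0.5, 0.4, -0.8]
opening: 0.0052
time: 9.8
position: [0.5823, -0.1549, 0.2414]
tcp_rot: [-0.706, 0.707, -0.036, 0.039]
contact_force: [3.0, -0.1, 2.4]
opening: 0.005
```

```bash
python3 -m creep '{"gripper":[0,0,0,0],"offset":[[3,0,0],[4,0,0],[4,1,0],[4,2,0]],"spin":[0,0,0,0]}'
```

```text
time: 10.2
position: [0.5846, -0.1549, 0.2389]
tcp_rot: [-0.706, 0.706, -0.038, 0.037]
contact_force: [-2.8, 1.6, 8.8]
opening: 0.0053
```

```bash
python3 -m creep '{"gripper":[0,6,8,10,14],"offset":[[0,-1,0],[0,-1,0],[0,-1,0],[0,-1,0],[0,-1,0]],"spin":[0,0,0,0,0]}' && python3 -m creep '{"gripper":[20,30,40,40,40],"offset":[[0,0,0],[0,0,0],[0,0,0],[0,0,0],[0,0,0]],"spin":[0,0,0,0,0]}' && python3 - <<'E'
from h import *
for i in range(2):
  im2=robot.camera('scene'); cv2.imwrite(f'pics/s6{i}.png',cv2.resize(im2[170:370,190:390,::-1],(600,600),interpolation=cv2.INTER_CUBIC))
im=robot.camera('top');cv2.imwrite('pics/t6.png',im[:,:,::-1])
s=robot.sense(); print(s['time'],s['position'],s['contact_force'],s['moment'])
E
```

```text
time: 10.7
position: [0.5848, -0.1547, 0.2385]
tcp_rot: [0.706, -0.706, 0.038, -0.037]
contact_force: [-0.2, -0.2, 1.3]
opening: 0.014
time: 11.2
position: [0.5851, -0.1549, 0.2393]
tcp_rot: [-0.706, 0.706, -0.037, 0.037]
contact_force: [1.1, 0.1, -0.0]
opening: 0.0397
11.35 [ 0.58512817 -0.15496579  0.23933221] [ 0.24870722 -0.53972841  0.18510826] [-0.00652072 -0.00893344 -0.03354179]
```

View pics/s61.png

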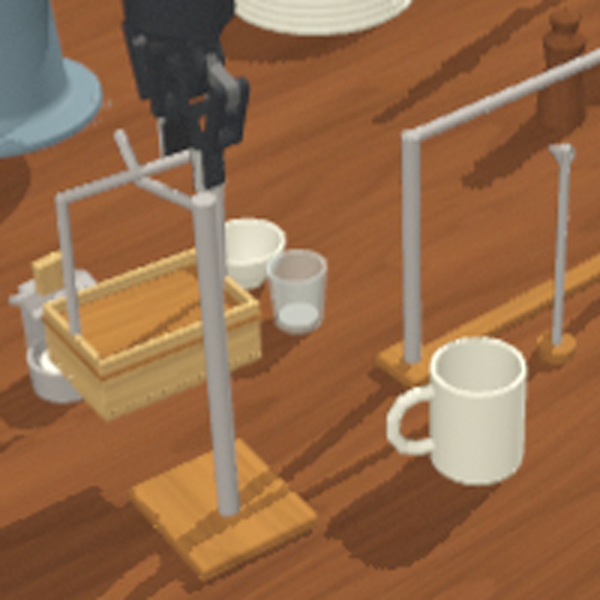

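```bash
python3 -m creep '{"gripper":[40,40,40,40,40],"offset":[[0,-8,0],[0,-25,0],[0,-50,0],[0,-80,0],[0,-110,0]],"spin":[0,0,0,0,0]}' && python3 - <<'E'
from h import *
s=robot.sense(); print(s['time'],s['position'],delta((.446,-.202,.30)))
E
```

```text
time: 11.85
position: [0.5848, -0.1549, 0.351]
tcp_rot: [-0.706, 0.706, -0.037, 0.038]
contact_force: [1.3, -0.0, 0.6]
opening: 0.0404
11.85 [ 0.58481208 -0.15485977  0.35101487] [-133.06181604   50.97886533  -61.55663451]
```

```bash
python3 -m creep '{"gripper":[50,50,50,50,50],"offset":[[-40,0,-18],[-80,0,-37],[-120,10,-55],[-133,40,-62],[-133,60,-62]],"spin":[-0.02,-0.04,-0.06,-0.08,-0.09]}' && python3 -m creep '{"gripper":[50,50,50],"offset":[[0,50,0],[0,95,0],[0,95,0]],"spin":[0,0,0]}' && python3 - <<'E'
from h import *
W=robot.camera_model('wrist');im=robot.camera('wrist'); cv2.imwrite('pics/w7.png',im[:,:,::-1]);im2=robot.camera('scene')
a=cv2.resize(im2[170:350,190:335,::-1],(386,480),interpolation=cv2.INTER_CUBIC); b=cv2.imread('pics/w7.png')[:,120:530]
cv2.imwrite('pics/c7.png',np.hstack([a,b]))
np.save('w7.npy',np.array([W],dtype=object),allow_pickle=True)
s=robot.sense();R=Ro.from_quat(np.roll(s['tcp_rot'],-1)).as_matrix(); print(s['time'],s['position'],np.arctan2(R[1,0],R[0,0]),delta((.446,-.202,.097)))
print(proj(W,[[.446,-.202,.122]]))
E
```

```text
time: 12.35
position: [0.4442, -0.2032, 0.2895]
tcp_rot: [-0.707, 0.707, -0.006, 0.007]
contact_force: [0.4, 0.6, -0.3]
opening: 0.0503
time: 12.65
position: [0.4403, -0.1989, 0.1879]
tcp_rot: [0.71, -0.704, 0.01, -0.001]
contact_force: [-1.9, 0.4, 0.1]
opening: 0.05
12.75 [ 0.44600705 -0.20233487  0.19505284] -0.015964137890472713 [8.33588994e-02 9.80529727e+01 2.82593633e-01]
[[335.80167204 262.94558785]]
```

View pics/c7.png

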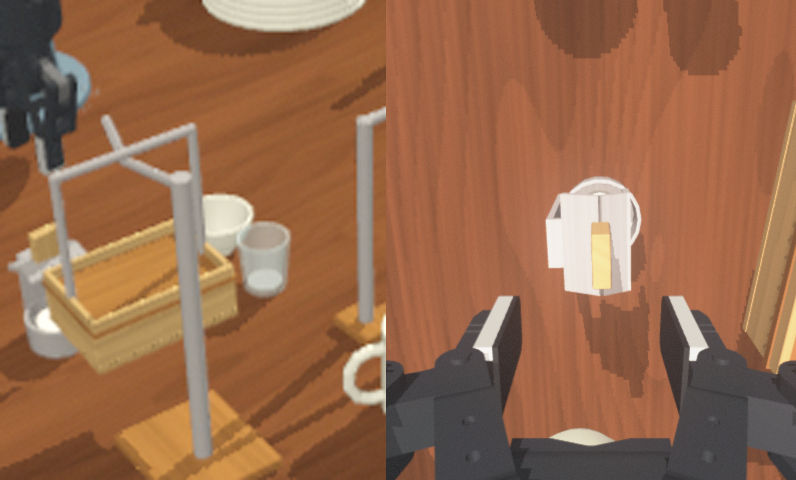

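```bash
python3 -m creep '{"gripper":[50,50,50,50,50],"offset":[[0,30,0],[0,60,0],[0,85,0],[0,97,0],[0,97,0]],"spin":[0,0,0,0,0]}' && python3 -m creep '{"gripper":[0,0,0,0,0],"offset":[[0,0,0],[0,0,0],[0,0,0],[0,0,0],[0,0,0]],"spin":[0,0,0,0,0]}' 50 && python3 -m creep '{"gripper":[0,0,0,0,0],"offset":[[0,-5,0],[0,-15,0],[0,-30,0],[0,-45,0],[0,-60,0]],"spin":[0,0,0,0,0]}' && python3 -m creep '{"gripper":[0,0],"offset":[[0,0,0],[0,0,0]],"spin":[0,0]}'
```

```text
time: 13.25
position: [0.4486, -0.2039, 0.0993]
tcp_rot: [-0.706, 0.708, -0.005, 0.007]
contact_force: [-0.5, -0.9, 0.2]
opening: 0.0499
time: 13.75
position: [0.4475, -0.2033, 0.0989]
tcp_rot: [-0.706, 0.708, -0.005, 0.007]
contact_force: [-1.1, 0.5, 7.0]
opening: 0.0092
time: 14.25
position: [0.446, -0.2023, 0.1582]
tcp_rot: [0.707, -0.707, 0.006, -0.006]
contact_force: [1.2, 0.3, -2.0]
opening: 0.0089
time: 14.45
position: [0.4465, -0.2026, 0.1574]
tcp_rot: [-0.707, 0.707, -0.005, 0.006]
contact_force: [-0.2, -0.0, -2.2]
opening: 0.0089
```

```bash
python3 -m creep '{"gripper":[0,0,0,0,0],"offset":[[0,-20,10],[0,-45,35],[0,-70,65],[0,-95,95],[0,-110,130]],"spin":[0,0,0,0,0]}' && python3 -m creep '{"gripper":[0,0,0,0,0],"offset":[[0,0,35],[0,0,70],[0,0,105],[0,0,140],[0,0,175]],"spin":[0,0,0,0,0]}' && python3 -m creep '{"gripper":[0,0,0,0,0],"offset":[[15,0,35],[40,0,70],[65,0,105],[85,0,130],[90,0,150]],"spin":[0,0,0,0,0.015]}' && python3 -m creep '{"gripper":[0,0,0,0],"offset":[[0,0,15],[0,0,25],[0,0,25],[0,0,25]],"spin":[0,0,0,0]}' && python3 - <<'E'
from h import *
W=robot.camera_model('wrist');im=robot.camera('wrist'); cv2.imwrite('pics/w8.png',im[:,:,::-1])
np.save('w8.npy',np.array([W],dtype=object),allow_pickle=True)
s=robot.sense();R=Ro.from_quat(np.roll(s['tcp_rot'],-1)).as_matrix(); print(s['time'],s['position'],R.round(3),s['contact_force'])
E
```

```text
time: 14.95
position: [0.4485, -0.0719, 0.2681]
tcp_rot: [-0.707, 0.707, -0.006, 0.006]
contact_force: [1.4, 0.0, -3.0]
opening: 0.009
time: 15.45
position: [0.4503, 0.1038, 0.2661]
tcp_rot: [-0.707, 0.707, -0.006, 0.005]
contact_force: [0.1, 0.4, -2.7]
opening: 0.0087
time: 15.95
position: [0.5447, 0.2525, 0.265]
tcp_rot: [-0.707, 0.707, -0.012, 0.01]
contact_force: [0.5, 0.1, -2.7]
opening: 0.009
time: 16.35
position: [0.5439, 0.2753, 0.2673]
tcp_rot: [-0.707, 0.707, -0.011, 0.011]
contact_force: [0.5, -0.1, -2.8]
opening: 0.0092
16.4 [0.5440155  0.2751267  0.26745714] [[ 1.    -0.     0.031]
 [-0.031 -0.001  1.   ]
 [ 0.    -1.    -0.001]] [-0.98616026 -0.95318083 -1.17687071]
```

View pics/w8.png

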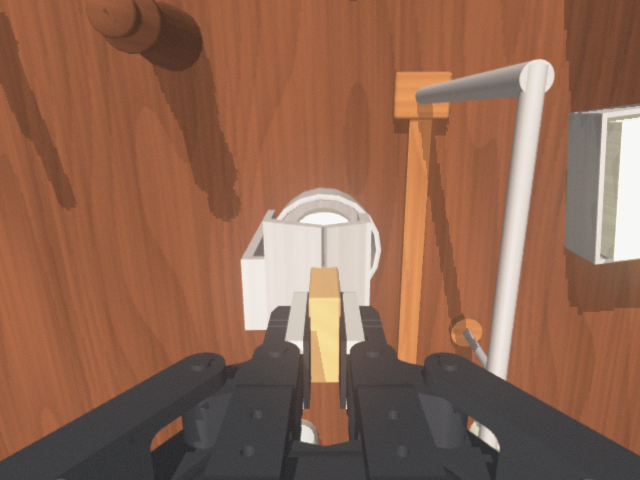

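```bash
python3 - <<'E'
from h import *
W=np.load('w8.npy',allow_pickle=True)[0]
for p in [(537,76),(530,110),(516,236),(499,372)]: print(atz(W,p,.220).round(4))
z0=.2675-.0985
print('ridge front',atz(W,(324,226),z0+.092),'tab top far/near',atz(W,(324,300),z0+.122),atz(W,(324,380),z0+.122),'crown L,R',atz(W,(265,221),z0+.075),atz(W,(370,216),z0+.075))
print('ptr foot',atz(W,(467,332),.006))
E
```

```text
[0.6351 0.3577 0.22  ]
[0.6336 0.3443 0.22  ]
[0.633  0.2889 0.22  ]
[0.6312 0.2172 0.22  ]
ridge front [0.54554482 0.30733615 0.261     ] tab top far/near [0.54512164 0.2923368  0.291     ] [0.54423324 0.26457927 0.291     ] crown L,R [0.52199131 0.30559159 0.244     ] [0.5637096  0.30632151 0.244     ]
ptr foot [0.6889122  0.11973197 0.006     ]
```

```bash
python3 -m creep '{"gripper":[0,0,0,0,0],"offset":[[10,0,0],[30,0,0],[50,0,0],[68,0,0],[80,0,0]],"spin":[0,0,0,0,0]}' && python3 -m creep '{"gripper":[0,0,0],"offset":[[5,0,0],[8,0,0],[8,0,0]],"spin":[0,0,0]}' && python3 -m creep '{"gripper":[0,0,0,0,0],"offset":[[0,5,0],[0,12,0],[0,19,0],[0,25,0],[0,28,0]],"spin":[0,0,0,0,0]}' && python3 -m creep '{"gripper":[0,0,0],"offset":[[0,2,0],[0,4,0],[0,4,0]],"spin":[0,0,0]}'
```

```text
time: 16.9
position: [0.6254, 0.272, 0.2674]
tcp_rot: [-0.707, 0.707, -0.011, 0.012]
contact_force: [-0.3, 0.6, -2.0]
opening: 0.0091
time: 17.2
position: [0.6322, 0.2728, 0.2674]
tcp_rot: [-0.707, 0.707, -0.011, 0.011]
contact_force: [-1.4, 0.5, -2.6]
opening: 0.0093
time: 17.7
position: [0.6316, 0.2731, 0.238]
tcp_rot: [-0.707, 0.707, -0.011, 0.01]
contact_force: [0.0, 0.0, -3.0]
opening: 0.0088
time: 18.0
position: [0.6323, 0.2732, 0.2351]
tcp_rot: [-0.707, 0.707, -0.011, 0.011]
contact_force: [-0.9, -0.4, -2.0]
opening: 0.0089
```

```bash
python3 -m creep '{"gripper":[0,0,0],"offset":[[0,1,0],[0,2,0],[0,2,0]],"spin":[0,0,0]}' && python3 -m creep '{"gripper":[0,0,0],"offset":[[0,1,0],[0,2,0],[0,2,0]],"spin":[0,0,0]}'
```

```text
time: 18.3
position: [0.6326, 0.2733, 0.2344]
tcp_rot: [0.707, -0.707, 0.01, -0.012]
contact_force: [-0.5, -0.9, 2.9]
opening: 0.0088
time: 18.6
position: [0.6326, 0.2733, 0.2343]
tcp_rot: [0.707, -0.707, 0.01, -0.012]
contact_force: [-3.8, 0.1, 10.5]
opening: 0.0091
```

```bash
python3 -m creep '{"gripper":[0,0,12,16,22],"offset":[[0,-1,0],[0,-2,0],[0,-2,0],[0,-2,0],[0,-2,0]],"spin":[0,0,0,0,0]}' && python3 -m creep '{"gripper":[28,34,40,40,40],"offset":[[0,0,0],[0,0,0],[0,0,0],[0,0,0],[0,0,0]],"spin":[0,0,0,0,0]}' && python3 - <<'E'
from h import *
W=robot.camera_model('wrist');im=robot.camera('wrist'); cv2.imwrite('pics/w9.png',im[:,:,::-1]);im2=robot.camera('scene')
cv2.imwrite('pics/s9.png',im2[:,:,::-1])
a=cv2.resize(im2[150:310,300:440,::-1],(420,480),interpolation=cv2.INTER_CUBIC); b=cv2.imread('pics/w9.png')[:,150:520]
cv2.imwrite('pics/c9.png',np.hstack([a,b]))
np.save('w9.npy',np.array([W],dtype=object),allow_pickle=True)
s=robot.sense();print(s['time'],s['position'],s['contact_force'])
E
```

```text
time: 19.1
position: [0.6323, 0.2732, 0.2326]
tcp_rot: [-0.707, 0.707, -0.011, 0.011]
contact_force: [-0.5, -0.6, -0.5]
opening: 0.0222
time: 19.6
position: [0.6323, 0.2732, 0.2333]
tcp_rot: [-0.707, 0.707, -0.011, 0.011]
contact_force: [0.5, -0.3, 0.1]
opening: 0.0401
19.7 [0.63234626 0.27321522 0.23329805] [-1.07654366  0.66158943  0.63757926]
```

View pics/c9.png

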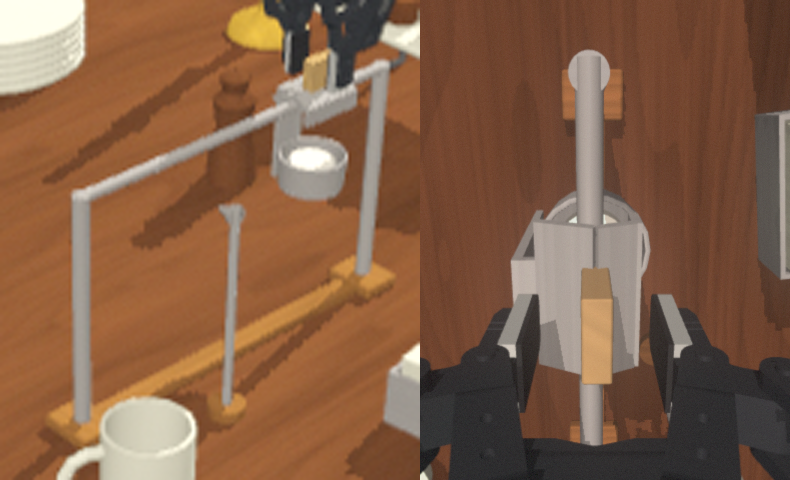

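```bash
python3 -m creep '{"gripper":[40,40,40,40,40],"offset":[[0,-8,0],[0,-25,0],[0,-50,0],[0,-50,25],[0,-50,48]],"spin":[0,0,0,0,0]}' && python3 -m creep '{"gripper":[0,0,0,0,0],"offset":[[0,0,0],[0,0,0],[0,0,0],[0,0,0],[0,0,0]],"spin":[0,0,0,0,0]}' && python3 - <<'E'
from h import *
W=np.load('w9.npy',allow_pickle=True)[0]
print('tab top far/near',atz(W,(325,300),.256),atz(W,(325,382),.256),'ridge',atz(W,(325,226),.226))
s=robot.sense();print(s['time'],s['position'],delta((.634,.322,.236)))
E
```

```text
time: 20.2
position: [0.6346, 0.3215, 0.2857]
tcp_rot: [0.708, -0.706, 0.01, -0.013]
contact_force: [1.0, 0.1, 0.3]
opening: 0.0399
time: 20.7
position: [0.6339, 0.3204, 0.2836]
tcp_rot: [-0.707, 0.707, -0.011, 0.011]
contact_force: [-0.6, 0.2, 0.6]
opening: 0.0003
tab top far/near [0.63384207 0.28973029 0.256     ] [0.6329414  0.26100844 0.256     ] ridge [0.63433961 0.30494512 0.226     ]
20.7 [0.63388254 0.32037096 0.2835592 ] [ 0.05905843 47.55887714  1.64155045]
```

```bash
python3 -m creep '{"gripper":[0,0,0,0,0],"offset":[[0,25,0],[0,47,0],[0,47,0],[0,47,-6],[0,47,-11]],"spin":[0,0,0,0,0]}' && python3 -m creep '{"gripper":[0,0,0,0,0],"offset":[[0,0,-4],[0,0,-8],[0,0,-12],[0,0,-16],[0,0,-20]],"spin":[0,0,0,0,0]}' && python3 -m creep '{"gripper":[0,0,0,0,0],"offset":[[0,0,-5],[0,0,-11],[0,0,-17],[0,0,-23],[0,0,-29]],"spin":[0,0,0,0,0]}'  && python3 - <<'E'
from h import *
W=robot.camera_model('wrist');im=robot.camera('wrist'); cv2.imwrite('pics/w10.png',im[:,:,::-1])
for q in ['hanger']:
  for c in ['top','scene']:
    robot.camera(c); print(c,[(b['bbox'],round(b['p'],2)) for b in robot.boxes_of(c,q)[:2]])
s=robot.sense();print(s['time'],s['position'],s['contact_force'])
E
```

```text
time: 21.2
position: [0.6342, 0.3098, 0.2381]
tcp_rot: [0.707, -0.707, 0.01, -0.012]
contact_force: [0.2, -0.1, 0.1]
opening: 0.0
time: 21.7
position: [0.6329, 0.2904, 0.2366]
tcp_rot: [0.707, -0.707, 0.011, -0.011]
contact_force: [-0.0, 2.3, 1.2]
opening: 0.0002
time: 22.2
position: [0.632, 0.2607, 0.2363]
tcp_rot: [-0.707, 0.707, -0.011, 0.011]
contact_force: [-0.5, 2.7, 0.8]
opening: 0.0005
top [([221.6, 203.0, 27.7, 27.7], 0.97)]
scene [([378.8, 174.7, 28.0, 45.8], 0.95)]
22.45 [0.63184321 0.26066306 0.23592147] [-0.01993837  1.06212139  0.72314587]
```

```bash
python3 -m creep '{"gripper":[0,0,0,0,0],"offset":[[0,0,-5],[0,0,-13],[0,0,-21],[0,0,-29],[0,0,-37]],"spin":[0,0,0,0,0]}' && python3 -m creep '{"gripper":[0,0,0,0,0],"offset":[[0,0,-7],[0,0,-14],[0,0,-21],[0,0,-28],[0,0,-34]],"spin":[0,0,0,0,0]}' && python3 -m creep '{"gripper":[0,0,0,0,0],"offset":[[0,0,-5],[0,0,-9],[0,0,-12],[0,0,-15],[0,0,-17]],"spin":[0,0,0,0,0]}'  && python3 - <<'E'
from h import *
T=robot.camera_model('top')
for i in range(1):
    im=robot.camera('top'); cv2.imwrite('pics/t11.png',im[:,:,::-1]); b=robot.boxes_of('top','hanger')[0]; print(b)
W=robot.camera_model('wrist');im=robot.camera('wrist'); cv2.imwrite('pics/w11.png',im[:,:,::-1]); np.save('w11.npy',np.array([W],dtype=object),allow_pickle=True)
s=robot.sense();print(s['time'],s['position'],s['contact_force'])
print(proj(T,[[.6285,.145,.256],[.6285,.145,.14],[.628,.122,.22]]))
E
```

```text
time: 22.95
position: [0.6307, 0.2233, 0.2362]
tcp_rot: [-0.707, 0.707, -0.011, 0.011]
contact_force: [-0.5, 1.5, -0.3]
opening: 0.0001
time: 23.45
position: [0.6298, 0.1897, 0.2364]
tcp_rot: [-0.707, 0.707, -0.011, 0.011]
contact_force: [-0.4, 0.2, -0.2]
opening: 0.0001
time: 23.95
position: [0.6293, 0.1732, 0.2364]
tcp_rot: [0.707, -0.707, 0.011, -0.011]
contact_force: [-0.6, 2.2, -0.2]
opening: 0.0001
{'bbox': [316.4, 176.0, 35.3, 29.1], 'p': 0.53}
24.1 [0.6292353  0.17292163 0.23628869] [ 0.05943304 -0.03603268  0.36287142]
[[265.17166261 209.1502592 ]
 [269.99024172 218.98188511]
 [275.80664037 212.71123542]]
```

```bash
python3 -m creep '{"gripper":[0,0,0,0,0],"offset":[[0,0,-5],[0,0,-10],[0,0,-14],[0,0,-18],[0,0,-20]],"spin":[0,0,0,0,0]}' && python3 -m creep '{"gripper":[0,0,0,0,0],"offset":[[0,0,-1],[0,0,-1],[0,0,3],[0,0,10],[0,-30,30]],"spin":[0,0,0,0,0]}' && python3 -m creep '{"gripper":[0,0,0,0],"offset":[[0,-40,-40],[0,-80,-80],[0,-80,-80],[0,-80,-80]],"spin":[0,0,0,0]}' && python3 - <<'E'
from h import *
W=robot.camera_model('wrist');im=robot.camera('wrist'); np.save('w12.npy',np.array([W],dtype=object),allow_pickle=True)
cv2.imwrite('pics/w12.png',im[:,:,::-1])
im2=robot.camera('scene');cv2.imwrite('pics/s12.png',im2[:,:,::-1])
a=cv2.resize(im2[165:295,305:425,::-1],(443,480),interpolation=cv2.INTER_CUBIC); b=im[:,200:550,::-1]
cv2.imwrite('pics/c12.png',np.hstack([a,b]))
s=robot.sense();print(s['time'],s['position'],s['contact_force'])
print(proj(W,[[.6285,.125,.256]]))
E
```

```text
time: 24.6
position: [0.6286, 0.1528, 0.2363]
tcp_rot: [-0.707, 0.707, -0.011, 0.011]
contact_force: [-0.1, 1.6, -0.3]
opening: -0.0001
time: 25.1
position: [0.6261, 0.182, 0.261]
tcp_rot: [-0.706, 0.708, -0.016, 0.008]
contact_force: [-0.3, 0.2, 0.1]
opening: 0.0001
time: 25.5
position: [0.6282, 0.1026, 0.3483]
tcp_rot: [0.707, -0.707, 0.01, -0.013]
contact_force: [0.7, 1.3, -0.8]
opening: 0.0001
25.6 [0.6270408  0.10416708 0.34504108] [ 0.34513529  0.36684141 -0.84260207]
[[321.60775183 203.01233764]]
```

View pics/c12.png

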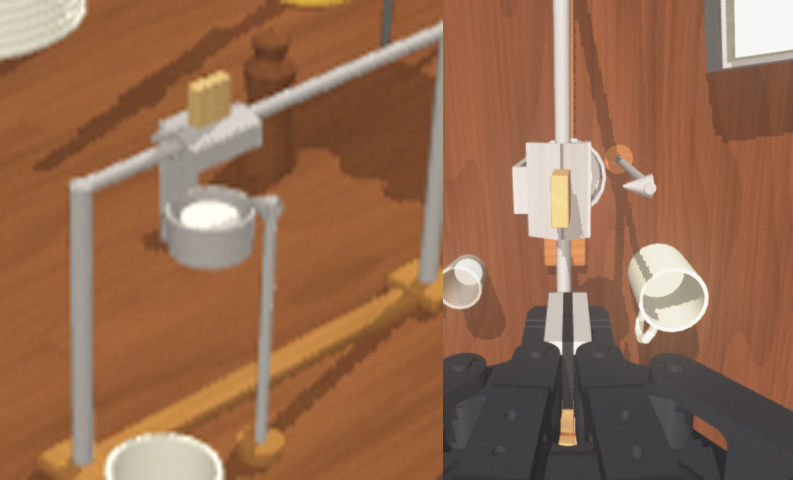

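```bash
python3 - <<'E'
from h import *
W=np.load('w12.npy',allow_pickle=True)[0]
print('arrow tip',atz(W,(381,187),.19),'base',atz(W,(410,186),.19),'foot',atz(W,(377,158),.006))
print('tab -y',atz(W,(317,227),.256),'+y',atz(W,(318,177),.256),'ridge +y,-y',atz(W,(319,143),.226),atz(W,(318,239),.226))
print('rail',atz(W,(321,90),.22))
S=robot.camera_model('scene')
# scene: reproject hypothetic hanger: tab top corners centre and arrow
f=443/120
for y in (.117,.122,.127,.132): print(y,((proj(S,[[.6285,y,.256],[.6285,y+.015,.256],[.6285,y-.015,.256],[.688,.120,.19]])-[305,165])*f).round(0).tolist())
E
```

```text
arrow tip [0.67015045 0.12126652 0.19      ] base [0.69060064 0.12127043 0.19      ] foot [0.68962853 0.12178122 0.006     ]
tab -y [0.62540477 0.11127968 0.256     ] +y [0.62704187 0.13954748 0.256     ] ridge +y,-y [0.62793399 0.15563253 0.226     ] [0.62504189 0.09524671 0.226     ]
rail [0.63021131 0.18607433 0.22      ]
0.117 [[201.0, 84.0], [218.0, 77.0], [184.0, 92.0], [269.0, 208.0]]
0.122 [[207.0, 82.0], [224.0, 74.0], [190.0, 89.0], [269.0, 208.0]]
0.127 [[212.0, 79.0], [229.0, 72.0], [196.0, 87.0], [269.0, 208.0]]
0.132 [[218.0, 77.0], [235.0, 69.0], [201.0, 84.0], [269.0, 208.0]]
```

```bash
python3 -m creep '{"gripper":[0,0,0,0,0],"offset":[[0,-10,0],[0,-20,0],[0,-25,0],[0,-25,0],[0,-25,0]],"spin":[0,0,0,0,0]}' && python3 - <<'E'
from h import *
im=robot.camera('scene')
for q in ['basket','hanger','glass','jug','mill','ramekin','sauce']: print(q,[(b['bbox'],round(b['p'],2)) for b in robot.boxes_of('scene',q)[:1]])
a=cv2.imread('pics/s12.png'); print('diff basket area',np.abs(im[200:290,190:280,::-1].astype(int)-a[200:290,190:280]).mean())
a=cv2.imread('pics/s9.png'); print('vs s9',np.abs(im[200:290,190:280,::-1].astype(int)-a[200:290,190:280]).mean())
s=robot.sense();print(s['time'],s['position'],s['contact_force'],np.abs(s['joint_velocities']).max())
robot.job_done()
E
```

```text
time: 26.1
position: [0.6269, 0.104, 0.3701]
tcp_rot: [-0.707, 0.707, -0.011, 0.01]
contact_force: [-0.5, 1.2, -0.7]
opening: 0.0001
basket [([206.9, 214.5, 71.0, 97.2], 0.75)]
hanger [([348.4, 183.7, 28.3, 52.5], 0.9)]
glass [([278.2, 254.5, 21.0, 26.1], 0.88)]
jug [([321.1, 282.8, 40.9, 46.8], 0.98)]
mill [([368.4, 172.5, 15.6, 40.2], 0.86)]
ramekin [([266.9, 242.9, 16.5, 24.3], 0.58)]
sauce [([92.2, 300.8, 50.2, 43.9], 0.98)]
diff basket area 1.055514403292181
vs s9 2.7430041152263374
26.5 [0.62697805 0.1032496  0.37120632] [-0.28672304  0.74519976  0.15653915] 0.0041668824943223316
the job is handed in; nothing more can be done
```

The basket hangs by its handle bar on the hook's seat. The tealight hanger is on the rail level with the pointer. I handed the job in at about 26.5 s of the 67 s allowed.

- **Basket:** I gripped the bar about 40 mm off its middle, lowered it onto the seat until the hook took the load, and let go. The picture after release shows it hanging upright with the hook near the middle of the bar. At the end the basket area of the picture had barely changed since the previous one.
- **Hanger:** I placed it at y ≈ 0.275 m, about 150 mm from the mark and near the end farther from the pointer. I let go, closed the fingers and pushed it along by its tab; the sensed force stayed under 3 N at each check.
- **Final position:** the wrist camera puts the hanger at y ≈ 0.125 m and the mark at y ≈ 0.123 m, about 2–3 mm apart against the 10 mm allowed. The scene camera gave a similar figure (≈ 0.124 m).
- **Robot at the end:** it stood clear above the hanger and was nearly still. The force reading was under 1 N, about the noise seen all along.
- **Bystanders:** their boxes in the scene camera match the start to within a few pixels. The ramekin's box came back narrower, probably because the basket now partly hides it.

Some readings disagreed:
- An early reading of the hook's tip was about 20 mm off and I ignored it; two earlier measurements and the contact forces agreed with each other.
- The finger opening on the 8 mm bar read 5 mm, but the grip held.
- One late top-camera box labelled "hanger" was actually the mug, and I did not use it.

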